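# Store a cast specimen block in the dry box and bolt its sealed lid

## Task

Lift the cast specimen block out of its mould and lay it flat, label up, on the floor of the open dry box, clear of the block already stored there. Then swing the lid down and, pressing it firmly but not violently against its sprung seal, feel for the height at which the bolt slips into the slot of its keeper and slide it fully home, so that the lid stays down when you let go. Leave everything else where it stands.

Things in the scene. Friction and masses are not known exactly. Their poses are not given: they have to be found in the camera images.
- block: cast specimen block to store, loose, 60 g: amber resin foot 40 x 26 x 15 mm (x, y, z) under a grey label plate 48 x 34 x 9 mm with a thin white label on top. Starts in the mould's cavity, foot bottom 5 mm above the bench, plate just above the mould's top (20 to 29 mm above the bench): grip the plate across its 34 mm (y). Origin: centre of the foot's underside, z up.
- mould: the aluminium casting mould that holds the block, fixed, 85 x 70 x 20 mm (x, y, z), with one open cavity 42 x 28 mm, 15 mm deep, in the middle of its top. Origin: centre of its underside; x along the long side.
- mould_empty: a second mould, the same as the first but empty; fixed, not needed.
- old_block: a finished block, the same as the one to be stored, already lying in the dry box; leave it there.
- box: grey dry box, fixed, 150 x 200 x 50 mm (x, y, z), 5 mm walls and floor, open top. Origin: centre of the underside; front is -x, lid hinged along +x. On its +y side, at box x -0.055, y 0.108 to 0.120, the steel keeper with a slot 32 mm wide (x), 11 mm high: the slot's top edge is 71 to 78 mm above the bench, clamped where the last user set it; that height is not reported, feel for it.
- box_floor (a point): centre of the inner floor of the box, 5 mm above the bench; the clear inside measures 140 x 190 mm, less the seal bar along the front wall (10 mm in x, above 46 mm; above 30 mm when pressed).
- lid (a joint): lid angle about its hinge (box y): 0 = seal fully pressed, about 0.11 = resting ajar on the seal, 1.57 = upright; starts open. Bolted, it rests between 0.01 and 0.08 by the keeper's setting. Friction keeps it where it is left. White plate 156 x 200 x 8 mm, 0.3 kg; outer face up when closed (60 mm above the bench at angle 0), away from the robot when open.
- lid_hinge (a point): middle of the hinge line, at box (0.080, 0, 0.052). Turns with the lid: x points from the free edge to the hinge, y along the hinge, z out of the outer face; the plate spans x -0.160 to -0.004, y +-0.100, z 0 to 0.008.
- lid_edge (a point): middle of the lid's free edge, on the outer face, 160 mm from the hinge.
- seal: black rubber seal bar 7 x 160 x 22 mm inside the box's front wall, on springs: moves straight down 16 mm, pushing up with 5 N when free and 12 N when fully pressed, where it stops hard. Origin: middle of its top face, 68 mm above the bench when free, 52 mm when pressed. More than 45 N from the lid would crush it.
- bolt (a joint): travel (m) of the slide bolt along the lid's +y: 0 = drawn back, 0.026 = fully home, 0.013 = tongue reaches the keeper. Steel bar 14 x 130 x 8 mm on the lid's outer face, 135 mm from the hinge, friction 2 N. Its +y end (the tongue, 8 mm high) enters the keeper's 11 mm slot only while the lid is held at the right height; too high or too low it butts on the keeper.
- bolt_knob (a point): centre of the top of the bolt's black knob, 16 x 12 x 24 mm (x, y, height above the bar); axes as the lid's. The bar runs on 57 mm to -y and 73 mm to +y of the knob's centre, so fingertips can press on it either side. At lid angle 0 this point is 92 mm above the bench.
- media_bottle: clear bottle, blue cap, 80 mm wide, 170 mm tall; bystander.
- small_bottle: small clear bottle, green cap, 54 mm wide, 100 mm tall; bystander.
- white_jar: white jar, 100 mm wide, 140 mm tall; bystander.
- spatula: steel spatula 170 mm long lying on the bench; bystander.
- beaker: small glass beaker, 60 mm wide, 80 mm tall; bystander.
There are look-alikes about, which are no part of the job. What is shaped like the mould but red is not meant.

How it is judged:
By the outcome, as a careful person would: the job done as asked, in the order asked, and still so for the second after the job is handed in, with the robot touching nothing.
It also fails if it takes over 72 s, if anything falls off the work surface, if the arm or the gripper's body presses on something with over 40 N, if the wrist force passes 120 N, or if a joint passes its speed limit or range.

## Robot

A 7-joint arm with a two-finger parallel gripper is mounted at the origin on the work surface. World frame = base frame: x ahead of the robot, y to its left, z up, the work surface at z = 0. Lengths are in m, angles in rad, forces in N, time in s.
With the tool pointing down it reaches from about 0.35 to 0.9 m from the base axis. Payload 19.9 kg.
Tool frame: the origin (TCP) lies at the very end of the fingers, on their centre line; the grasp point (between the pads) lies behind it (env.hold_point_z is the z of the grasp point in the tool frame, in m); z points along the fingers, y is the line along which they close (so a half turn about z gives the same grasp; the last joint's range is limited). The gripper opens to 94 mm and grips with 3 to 60 N. Pads are 16 mm wide; open, the fingers measure 119 mm over their backs; the gripper's body (75 mm by 177 mm) begins 78 mm behind the grasp point.
Start: joints at [1.242, 0.417, -0.01, 1.614, 0.005, 1.111, -0.053], TCP at [0.177, -0.599, 0.205] pointing down, gripper open.
Joint ranges: [-2.81, 2.81], [-0.39, 2.02], [-1.27, 1.25], [0.06, 2.57], [-1.19, 4.33], [0.19, 2], [-2.82, 2.82]. Speed limits (rad/s): [1.89, 1.89, 2.39, 2.39, 3.01, 3.01, 3.01].

## Interface

Orientations are given as a unit quaternion [x, y, z, w].
In Python, from rig import env, optics, hand_in, monitor gives the robot as it stands. Calls block until the motion is done:
- env.reach(position, orientation): joint-space move of the TCP to a pose.
- env.movel(position, v=0.15, frame=None): straight line of the TCP; frame=None keeps the orientation; v is the mean speed in m/s.
- env.movej(angles): joint-space move.
- env.gripper_open() and env.clamp(squeeze=None): open the fingers fully, or close them until they stop; squeeze is the grip in N (None keeps the last).
- env.pause(seconds).
- env.solve_ik(position, orientation): joint angles nearest the present ones, or None.
- optics.grab_frame(name): name is "side" or "top"; returns a dict with "color" (384x512x3 uint8, red, green, blue), "fx", "fy", "cx", "cy" (pixels), "pose" (4x4, takes a point from camera to world coordinates). Camera axes: x right, y up, looking along -z (the intrinsics and any distortion apply to the point x, -y, -z); pixel columns grow to the right and rows downward; lengths in m; the calibration is good to about 2 mm. A picture is of the moment at which its call begins. There is no depth.
A pose or a line that the arm cannot do raises env.PlanningError and nothing moves.
- hand_in(): hands the job in; it is judged then, once.
Trained networks look in a picture, given as the dict that the camera call returned (one of the last four; its "shot" number tells which), for a name from the list of things; names that differ only in an ending like _2 or _b are one class to them, and where a whole thing is asked for, a point or a joint stands for the part that bears it (a point fixed in the world has none). Each returns a list of dicts, best first, with "confidence" (0 to 1); they miss things now and then, are a little off and sometimes report something else, mostly with a low value. They report only what shows in the picture. A call takes as long as a camera call. They do not tell look-alikes from the thing itself.
- optics.recognise(picture, thing): "xyz" ([x, y, z] in m, in world coordinates, good to about 4 mm: the middle of the surface that is visible of it).
- optics.place_of(picture, thing): "xyz" ([x, y, z] in m, in world coordinates, good to about 4 mm: a listed point, or the origin of a listed thing).
Readings, each from a call of its own:
- monitor.read_time(): time.
- monitor.read_q(): joint angles.
- monitor.read_qvel(): joint speeds.
- monitor.read_joint_torque(): joint torques, N m.
- monitor.read_eef_pos(): TCP position.
- monitor.read_tcp_rot(): TCP orientation.
- monitor.read_wrist_force(): force on the tool from outside, world axes, zero at the start.
- monitor.read_moment(): the same for the moment, N m.
- monitor.read_opening(): finger opening in m.
- monitor.read_finger_force(): force on a finger pad.
Only numpy, scipy, OpenCV 4.12 (cv2) and the standard library are available. Lean on these libraries where they do the work, as an engineer would, in place of code of your own. Each camera call takes 0.05 s, during which the arm holds its last target. There are 200 camera calls.

## Working session

There is one attempt and no reset: what is moved stays moved. The work goes in short steps, each a Python script; the robot and the scene stay as the last script left them, time stands still between calls to the robot, and variables do not carry over. Pictures are saved under pics/ and viewed, at most 10 in all, crops included, and the job is handed in when it is done.

```bash
ls; mkdir -p pics
python3 - <<'E'
from rig import env, optics, monitor
import cv2
print(env.hold_point_z, monitor.read_time(), monitor.read_tcp_rot(), monitor.read_opening())
for n in ("top","side"):
    p=optics.grab_frame(n); cv2.imwrite(f"pics/{n}0.png",p["color"][:,:,::-1])
    print(n,{k:p[k] for k in p if k not in("color",)})
    for t in ["block","mould","mould_empty","old_block","box","seal","bolt","lid"]:
        print(t,"rec",[(x["xyz"],x["confidence"]) for x in optics.recognise(p,t)][:4])
    for t in ["block","mould","old_block","box","box_floor","lid_hinge","lid_edge","bolt_knob","seal"]:
        print(t,"place",[(x["xyz"],x["confidence"]) for x in optics.place_of(p,t)][:4])
print(monitor.read_time())
E
```

```text
pics
-0.0188 0.0 [ 9.89663703e-01  1.43406356e-01 -1.34320274e-04 -5.95074636e-04] 0.09391431559862463
top {'fx': 403.6591826660907, 'fy': 403.6591826660907, 'cx': 255.06566946933165, 'cy': 179.8692706121706, 'pose': array([[ 0.01608748,  0.99447313, -0.10375153,  0.47315247],
       [-0.99986589,  0.01568251, -0.00471792,  0.02220305],
       [-0.00306476,  0.10381351,  0.99459206,  1.08290164],
       [ 0.        ,  0.        ,  0.        ,  1.        ]]), 'shot': 1}
block rec [([0.5118, -0.2919, 0.031], 0.55)]
mould rec [([0.6382, -0.1854, 0.0208], 0.97), ([0.5091, -0.2894, 0.021], 0.94)]
mould_empty rec [([0.4577, -0.1448, 0.0187], 0.92)]
old_block rec [([0.5377, 0.1894, 0.0256], 0.68), ([0.7404, -0.1417, 0.0687], 0.65), ([0.64, 0.395, 0.1415], 0.4)]
box rec [([0.5777, 0.1393, 0.0214], 0.87)]
seal rec [([0.474, 0.1428, 0.0685], 0.47), ([0.4588, -0.1459, 0.0216], 0.2)]
bolt rec [([0.6691, 0.139, 0.1912], 0.66)]
lid rec [([0.6362, 0.1236, 0.1633], 0.88)]
block place [([0.5103, -0.294, 0.0059], 0.68), ([0.5385, 0.1375, -0.0018], 0.58)]
mould place [([0.6382, -0.188, 0.0007], 0.96), 
[... 1005 characters left out ...]
19], 0.47)]
box rec [([0.6052, 0.1324, 0.0537], 0.85)]
seal rec [([0.47, 0.1567, 0.0645], 0.89)]
bolt rec []
lid rec [([0.6286, 0.1281, 0.1456], 0.8)]
block place []
mould place [([0.6381, -0.1871, -0.0007], 0.73), ([0.51, -0.2907, 0.0013], 0.61), ([0.5432, 0.1879, 0.0081], 0.51)]
old_block place [([0.7687, 0.0142, 0.0022], 0.74), ([0.7153, -0.3119, 0.0023], 0.38)]
box place [([0.536, 0.1362, -0.0051], 0.67)]
box_floor place [([0.5387, 0.1391, 0.0072], 0.69), ([0.5105, -0.2919, 0.0046], 0.39)]
lid_hinge place [([0.617, 0.1251, 0.0507], 0.83)]
lid_edge place [([0.6503, 0.1226, 0.2051], 0.76)]
bolt_knob place [([0.6469, 0.4116, -0.0026], 0.63)]
seal place [([0.4724, 0.1474, 0.0682], 0.71)]
1.8
```

View pics/top0.png

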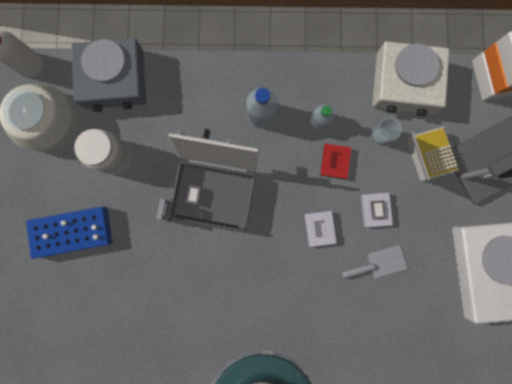

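View pics/side0.png

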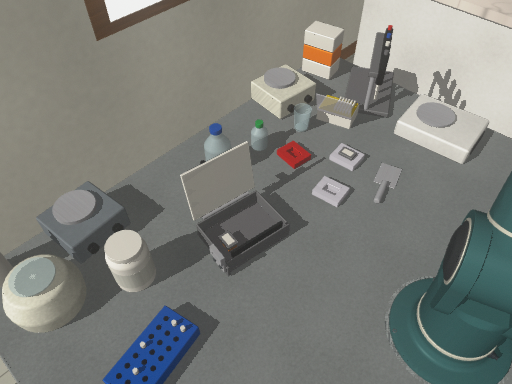

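Both pictures show the block in its light-grey mould at top-view pixel (378,210) and the empty mould at (320,229). The red look-alike is at (336,162). The box is at about (213,195), with the old block at (193,195), the keeper at about (163,210) and the lid leaning back. Next I'll refine the poses with overlays.

```bash
cat > h.py <<'E'
import numpy as np, cv2
from scipy.spatial.transform import Rotation as R
def K(p): return np.array([[p["fx"],0,p["cx"]],[0,p["fy"],p["cy"]],[0,0,1]])
def proj(p,P):
    T=np.linalg.inv(p["pose"]); c=np.asarray(P)@T[:3,:3].T+T[:3,3]; c=c*[1,-1,-1]
    uv=c@K(p).T; return uv[...,:2]/uv[...,2:]
def back(p,uv,z):
    d=np.c_[np.asarray(uv,float),np.ones(len(uv))]@np.linalg.inv(K(p)).T*[1,-1,-1]
    d=d@p["pose"][:3,:3].T; o=p["pose"][:3,3]; return o+d*((z-o[2])/d[:,2])[:,None]
def frame(o,yaw): 
    c,s=np.cos(yaw),np.sin(yaw); M=np.array([[c,-s,0],[s,c,0],[0,0,1]])
    return lambda P: np.asarray(P)@M.T+o
def rect(x,y,z,cx=0,cy=0): return np.array([[cx-x/2,cy-y/2,z],[cx+x/2,cy-y/2,z],[cx+x/2,cy+y/2,z],[cx-x/2,cy+y/2,z]])
def draw(im,p,P,s,o,col=(0,255,0)):
    uv=((proj(p,P)-o+0.5)*s-0.5); cv2.polylines(im,[np.round(uv*8).astype(int)],True,col,1,cv2.LINE_AA,3)
def down(yaw): return (R.from_euler('z',yaw)*R.from_quat([1,0,0,0])).as_quat()  # tool y along -(yawed y)
E
python3 - <<'E'
from rig import optics
from h import *
import pickle
p=optics.grab_frame("top"); q=optics.grab_frame("side"); pickle.dump((p,q),open("pq.pkl","wb"))
g=p["color"].astype(int)
def ma(u0,v0,u1,v1,th,z):
    m=(g[v0:v1,u0:u1].min(2)>th).astype(np.uint8)
    c=max(cv2.findContours(m,0,1)[0],key=cv2.contourArea)
    pts=back(p,c[:,0]+[u0,v0],z)[:,:2]; r=cv2.minAreaRect(pts.astype(np.float32)*1000); print(r)
ma(355,187,400,232,140,.02)
ma(369,199,388,221,195,.029)
ma(183,180,205,212,150,.029)
# box yaw
hs=np.array([.0785,-.0115]);print(np.arctan2(hs[1],hs[0]))
B=frame([.5385,.137,0],-.13); M=frame([.51,-.294,0],0)
s=6
a=cv2.resize(p["color"][185:235,350:405],None,fx=s,fy=s,interpolation=2)[:,:,::-1].copy()
b=cv2.resize(p["color"][120:240,155:265],None,fx=5,fy=5,interpolation=2)[:,:,::-1].copy()
draw(b,p,B(rect(.15,.2,.05)),5,[155,120]);draw(b,p,B(rect(.14,.19,.005)),5,[155,120],(0,0,255))
c=cv2.resize(q["color"][135:275,175:295],None,fx=4,fy=4,interpolation=2)[:,:,::-1].copy()
draw(c,q,B(rect(.15,.2,.05)),4,[175,135]);draw(c,q,B(rect(.14,.19,.005)),4,[175,135],(0,0,255))
cv2.imwrite("pics/m1.png",a); cv2.imwrite("pics/b1.png",b)
o=np.zeros((600,800,3),np.uint8); cc=c[:,:]; 
bb=cv2.resize(b,(400,436));o[:436,:400]=bb; o[:467,400:]=cv2.resize(cc,(400,467)); a=cv2.resize(a,(176,160)); o[440:600,:176]=a
cv2.imwrite("pics/o1.png",o)
E
```

```text
((511.6759033203125, -292.0279846191406), (83.58415222167969, 72.13784790039062), 5.2998857498168945)Traceback (most recent call last):
  File "<stdin>", line 11, in <module>
  File "<stdin>", line 8, in ma
ValueError: max() iterable argument is empty
```

```bash
cat > o.py <<'E'
from h import *
import pickle,sys
p,q=pickle.load(open("pq.pkl","rb"))
B=frame([.5385,.137,0],-.13); M=frame([.5115,-.292,0],.0925)
def crop(p,u0,v0,w,h,s,items):
    a=cv2.resize(p["color"][v0:v0+h,u0:u0+w],None,fx=s,fy=s,interpolation=2)[:,:,::-1].copy()
    for P,c in items: draw(a,p,P,s,np.array([u0,v0]),c)
    return a
G,Rd=(0,255,0),(0,0,255)
bi=[(B(rect(.15,.2,.05)),G),(B(rect(.14,.19,.005)),Rd)]
mi=[(M(rect(.085,.07,.02)),G),(M(rect(.048,.034,.029)),Rd)]
o=np.zeros((600,800,3),np.uint8)
o[:360,:400]=crop(p,160,125,100,90+0,4,bi)[:360] if 0 else crop(p,155,145,100,90,4,bi)
o[:400,400:]=crop(q,190,170,100,100,4,bi)
o[400:600,:250]=crop(p,353,190,50,40,5,mi)
o[400:600,300:550]=crop(q,322,137,50,40,5,mi)
cv2.imwrite("pics/o1.png",o)
E
python3 o.py
python3 - <<'E'
from h import *; import pickle
p,q=pickle.load(open("pq.pkl","rb"))
print(p["color"][195:226:2,364:394:2].min(2)); print(p["color"][184:208:2,184:204:2].min(2))
E
```

```text
[[156 156 162 164 164 166 163 165 165 163 163 164 150  90  84]
 [165 166 163 163 165 167 166 166 166 164 161 166 156  89  69]
 [163 162 164 161 161 161 157 157 154 145 155 163 164  98  72]
 [166 166 163 135 109 111 107 109 105  97 118 139 156 108  74]
 [166 165 162 131  96 136 151 157 154 118 101 115 152 113  68]
 [162 167 163 138 100 151 181 180 176 131 100 113 157 125  73]
 [158 167 163 143 102 144 181 180 176 137  93 110 148 135  76]
 [159 166 164 145 102 136 179 183 180 148  91 107 137 138  76]
 [155 164 165 152 100 127 178 182 181 152  99 105 135 145  80]
 [158 163 166 156  99 123 175 181 180 159 105 108 134 150  86]
 [151 165 165 159 107 109 164 172 166 145 100 101 135 155  91]
 [148 165 164 158 120  97 109 103 102  98  92 103 137 158 100]
 [148 166 162 162 144 122 114 111 115 114 136 132 155 158 108]
 [144 166 168 163 166 162 159 157 159 160 162 164 165 160 114]
 [143 165 165 166 162 165 167 163 165 166 166 165 165 161 123]
 [138 159 164 159 159 155 156 147 145 137 133 128 127 117  95]]
[[ 63  64  66  70  65  67  63  60  62  77]
 [ 62  62  79  94  91  84  84  85  68  81]
 [ 63  59  79 131 158 149 136 107  78  68]
 [ 64  64  80 152 183 183 178 123  77  64]
 [ 58  64  97 164 184 184 175 113  72  62]
 [ 64  73 105 169 180 184 168 100  63  63]
 [ 63  76 121 175 184 184 159  98  64  64]
 [ 67  80 135 180 182 183 153  87  61  64]
 [ 66  86 123 160 170 175 131  76  66  63]
 [ 66  80  90  93 101 109 100  75  64  63]
 [ 64  66  67  65  73  81  76  66  63  64]
 [ 63  63  61  67  62  63  63  74  82  74]]
```

View pics/o1.png

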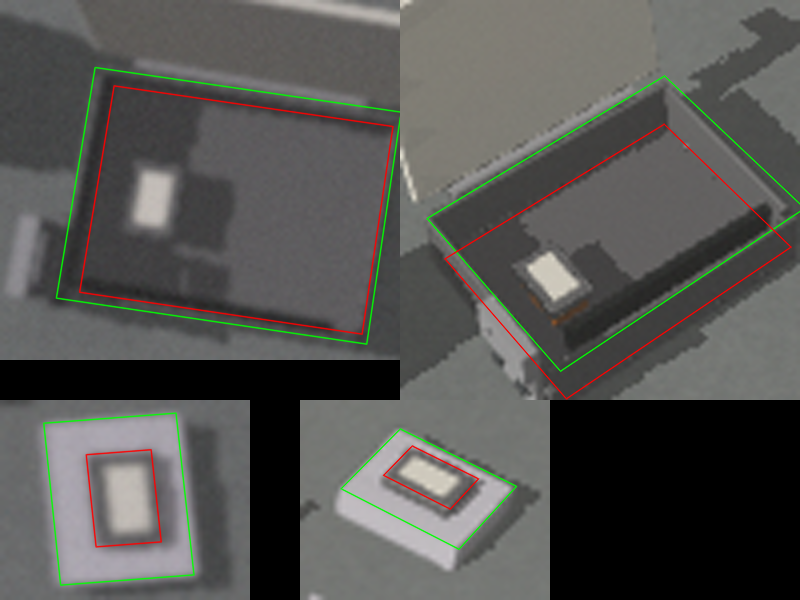

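The overlay in o1.png shows the mould and box models on their outlines to within about 3 mm. The label sits about 1 mm from the predicted plate centre, and the old block lies near box-local (-0.01, +0.05). Next is the pick.

Run:
```python
from rig import env, optics, monitor
from h import *
o=down(.0925); f=lambda: np.round(monitor.read_wrist_force(),1)
env.reach([.5115,-.2925,.09],o)
env.movel([.5115,-.2925,.0225],v=.1)
print(f(), monitor.read_eef_pos())
env.clamp(20); print("op",monitor.read_opening(),monitor.read_finger_force(),f())
env.movel([.5115,-.2925,.045],v=.04); print(monitor.read_opening(),f())
env.movel([.5115,-.2925,.13],v=.15)
print("op",monitor.read_opening(),monitor.read_finger_force(),f(),monitor.read_time())
p=optics.grab_frame("side"); print([(x["xyz"],x["confidence"]) for x in optics.place_of(p,"block")])
u=proj(p,np.array([.5115,-.2925,.13])).astype(int); print(u)
a=p["color"][u[1]-60:u[1]+60,u[0]-70:u[0]+70,::-1]
cv2.imwrite("pics/lift.png",cv2.resize(a,None,fx=4,fy=4))
```

```text
[0.4 0.2 0.3] [ 0.51180781 -0.29267691  0.02296635]
op 0.03358784397325123 20.00106006860733 [ 0.  -5.1  0.5]
0.0333277001439907 [-0.4 -0.4 -1.3]
op 0.03371258546535246 19.99867022037506 [-0.9  0.5 -0.9] 6.8167
[([0.511, -0.2906, 0.1134], 0.41), ([0.4731, 0.1472, 0.0659], 0.35)]
[353 126]
```

View pics/lift.png

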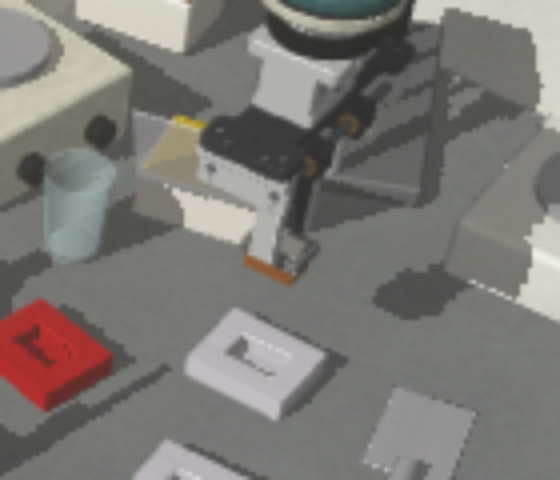

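The picture shows the block held level in the fingertips, with the mould cavity empty at (250,355) in the crop. Now I'll place it at box-local (0.030, -0.022).

Run:
```python
from rig import env, optics, monitor
from h import *
B=frame([.5385,.137,0],-.13); o=down(-.13); f=lambda: np.round(monitor.read_wrist_force(),1)
t=B([.030,-.022,0]); at=lambda z:[t[0],t[1],z]
env.reach(at(.13),o); print(f())
env.movel(at(.04),v=.15); print(f())
for z in (.030,.0255,.0235,.0225):
    env.movel(at(z),v=.03); w=f(); print(z,w,monitor.read_eef_pos())
    if w[2]>3: break
env.gripper_open(); print(f())
env.movel(at(.13),v=.15)
print(monitor.read_opening(),monitor.read_time())
env.reach([.45,-.02,.26],o)
import pickle
p=optics.grab_frame("top"); q=optics.grab_frame("side"); pickle.dump((p,q),open("pq2.pkl","wb"))
for n in (p,q):
  for t in ["block","lid_hinge","lid_edge","bolt_knob"]: print(t,[(x["xyz"],x["confidence"]) for x in optics.place_of(n,t)])
im=np.hstack([cv2.resize(p["color"][120:240,155:265],(366,400)),cv2.resize(q["color"][135:275,175:295],(343,400))])[:,:,::-1]
cv2.imwrite("pics/placed.png",im); print(monitor.read_time())
```

```text
[ 0.7  0.6 -0.8]
[-0.  -0.8 -0. ]
0.03 [-0.7 -0.4 -0.8] [0.56535988 0.11129635 0.0299545 ]
0.0255 [ 0.  -0.7 -1.4] [0.56523296 0.1112755  0.02526408]
0.0235 [0.1 0.4 0.2] [0.5653467  0.11127256 0.0234177 ]
0.0225 [ 0.8 -0.7  0. ] [0.56551602 0.11134768 0.0226099 ]
[-0.3 -0.2  0.6]
0.09377650002109825 12.3583
block [([0.5626, 0.1091, 0.0078], 0.55), ([0.5358, 0.1324, 0.0065], 0.16)]
lid_hinge [([0.6202, 0.1232, 0.049], 0.93), ([0.474, 0.148, 0.0692], 0.35)]
lid_edge [([0.6523, 0.1153, 0.2115], 0.6), ([0.7518, -0.1469, -0.0002], 0.15)]
bolt_knob [([0.6838, 0.1415, 0.1751], 0.52)]
block [([0.5661, 0.1143, 0.0056], 0.7)]
lid_hinge [([0.6188, 0.1236, 0.0566], 0.65)]
lid_edge [([0.6517, 0.1224, 0.2067], 0.79)]
bolt_knob [([0.6155, 0.1236, 0.0521], 0.54)]
13.7333
```

View pics/placed.png

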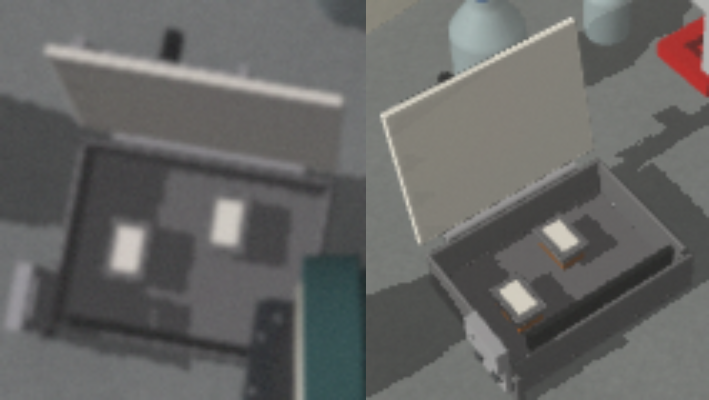

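The picture shows both blocks lying flat, label up, with a clear gap between them, the new one at (228,222) and the old one at (127,248). Now I'll swing the lid down with closed fingers behind it.

Run:
```python
from rig import env, optics, monitor
from h import *
B=frame([.5388,.1365,0],-.13); o=down(-.13); f=lambda: np.round(monitor.read_wrist_force(),1)
L=lambda x,z,y=-.065: B([.08+x,y,.052+z]).tolist()
env.clamp(10)
env.reach(L(.056,.25),o)
env.movel(L(.056,.12),v=.2); print(f(),monitor.read_time())
env.movel(L(.016,.12),v=.1); print(f(),monitor.read_time())
r=.12
for a in np.linspace(1.4,.10,8):
    n=.008+.008*np.sin(a)
    env.movel(L(-r*np.cos(a)+n*np.sin(a), r*np.sin(a)+n*np.cos(a)),v=.12); w=f(); print(round(a,2),w)
    if abs(w).max()>25: break
print(monitor.read_eef_pos(),monitor.read_time())
env.movel(L(-r,.10),v=.2)
env.gripper_open()
env.reach(L(-.20,.16,-.2),o)
import pickle
p=optics.grab_frame("top"); q=optics.grab_frame("side"); pickle.dump((p,q),open("pq3.pkl","wb"))
for n in (p,q):
  for t in ["lid_hinge","lid_edge","bolt_knob"]: print(t,[(x["xyz"],x["confidence"]) for x in optics.place_of(n,t)])
kn=B([[.08-.135*np.cos(.1)+.04*np.sin(.1),.022,.052+.135*np.sin(.1)+.04*np.cos(.1)]])[0]; print("pred knob",kn, proj(p,kn),proj(q,kn))
im=np.hstack([cv2.resize(p["color"][120:240,155:265],(366,400)),cv2.resize(q["color"][135:275,175:295],(343,400))])[:,:,::-1]
cv2.imwrite("pics/lid.png",im); print(monitor.read_time())
```

```text
[-0.6 -0.1  0.7] 16.875
[ 0.3 -0.5 -0. ] 17.425
1.4 [0.6 0.8 0.2]
1.21 [ 1.1  0.2 -0. ]
1.03 [-0.6 -0.1  0.9]
0.84 [ 0.6 -1.4 -0.4]
0.66 [-1.7  0.3  0.7]
0.47 [ 0.2 -0.6  1.1]
0.29 [ 0.1 -0.8  0.1]
0.1 [-0.2 -0.9  1. ]
[0.49253836 0.07702856 0.07322372] 20.1667
lid_hinge []
lid_edge [([0.4652, 0.1487, 0.0811], 0.7)]
bolt_knob [([0.4914, 0.1747, 0.1066], 0.76), ([0.5389, 0.1379, 0.0003], 0.19)]
lid_hinge [([0.6186, 0.1258, 0.0549], 0.89)]
lid_edge [([0.4605, 0.1539, 0.0746], 0.83)]
bolt_knob [([0.494, 0.1691, 0.1057], 0.63)]
pred knob [0.49174443 0.16483914 0.10527768] [197.3815702  213.30861948] [248.07293425 226.53362951]
23.275
```

View pics/lid.png

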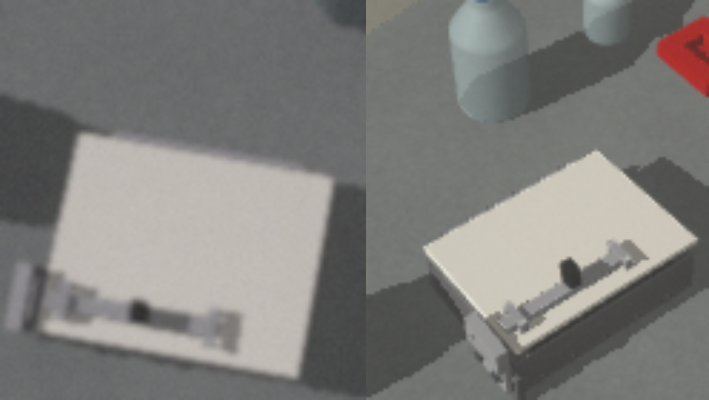

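The lid is down, resting ajar. The knob shows at top-view pixel (197,213), where it was predicted. I'll zoom in on the bolt guides to check finger clearance.

Run:
```python
from h import *; import pickle
p,q=pickle.load(open("pq3.pkl","rb"))
B=frame([.5388,.1365,0],-.13); a=.1
def lid(x,y,z): x,y,z=np.broadcast_arrays(x,y,z); return B(np.stack([.08+x*np.cos(a)+z*np.sin(a),y,.052-x*np.sin(a)+z*np.cos(a)],-1))
o=[]
for n,(u0,v0) in ((p,(155,195)),(q,(205,210))):
    s=9; im=cv2.resize(n["color"][v0:v0+44,u0:u0+80],None,fx=s,fy=s,interpolation=2)[:,:,::-1].copy()
    if n is q: im=im[:,:]
    for y in np.arange(-.06,.121,.01):
        P=lid(np.array([-.150,-.135+.007]),np.array([y,y]),.016); k=y-.022
        uv=((proj(n,P)-[u0,v0]+.5)*s-.5).astype(int); cv2.line(im,uv[0].tolist(),uv[1].tolist(),(0,0,255) if abs(y)>1e-6 else (255,0,0),1)
    o.append(im[:300])
cv2.imwrite("pics/bolt.png",cv2.resize(np.vstack(o),(720,600)) if 0 else np.vstack(o)[:600])
```

```text
(no output)
```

View pics/bolt.png

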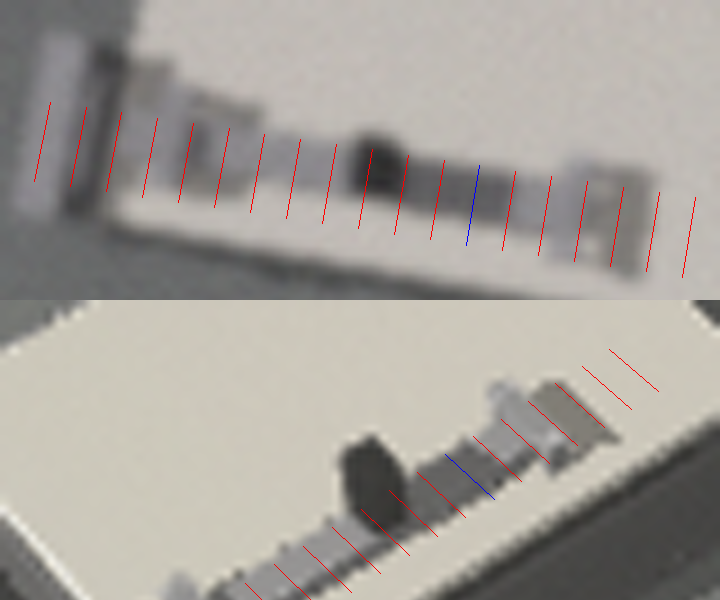

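Ticks are 10 mm apart in lid y. The knob is at y≈0.022, the −y guide at about −0.022 and the +y guide at about 0.07. A finger on the +y side would end up close to that guide, so I'll push with closed fingers from the −y side while pressing on the bar.

```bash
cat > press.py <<'E'
from rig import env, optics, monitor
from h import *
B=frame([.5388,.1365,0],-.13); o=down(-.13); ey=np.array([.1296,.9916,0])
def pt(h,y,lift=0):   # h = height of tongue's underside, y = finger centre in box y
    a=np.arcsin((h-.060)/.135); return B([.08-.135*np.cos(a)+.016*np.sin(a),y,.052+.135*np.sin(a)+.016*np.cos(a)+lift]).tolist()
def f(n=4):
    w=[]
    for _ in range(n): w.append(monitor.read_wrist_force()); env.pause(.01)
    w=np.mean(w,0); return -w@ey, w[2]
E
python3 - <<'E'
from press import *
env.clamp(10)
y=-.002
env.reach(pt(.0745,y,.06),o); print(monitor.read_time())
env.movel(pt(.0745,y,.004),v=.15); print("above",f(),monitor.read_eef_pos())
env.movel(pt(.0745,.009,.004),v=.05); print("knob pushed",f())
for h in (.0745,.073,.0715,.070):
    env.movel(pt(h,.009),v=.03); w=f(); print(h,np.round(w,1))
print(monitor.read_time())
E
```

```text
25.575
above (np.float64(0.06807832789291014), np.float64(0.04741716508679966)) [0.4869502  0.14100088 0.0873993 ]
knob pushed (np.float64(0.3776611094178171), np.float64(0.5513023672730321))
0.0745 [-1.2  1.4]
0.073 [-1.5  3.7]
0.0715 [-1.5  4.5]
0.07 [-1.2  4.7]
27.7
```

```bash
cat > loop.py <<'E'
from press import *
import sys
h=.0695; y=.009; blocked=None
env.movel(pt(h,y),v=.03)
while h>.0600:
    # advance until resistance
    while True:
        env.movel(pt(h,y+.001),v=.02); y+=.001; w=f(3)
        if blocked is None: print(round(y*1e3,1),np.round(w,1))
        if w[0]>7 or w[1]>28 or y>.045: break
        if blocked is not None and y>blocked+.003: break
    print("h",round(h*1e3,1),"y",round(y*1e3,1),np.round(w,1),round(monitor.read_time(),2))
    if w[1]>28 or monitor.read_time()>55: break
    if blocked is not None and y>blocked+.003: print("IN"); break
    if blocked is None: blocked=y
    y-=.0015; env.movel(pt(h,y),v=.03)
    h-=.0009; env.movel(pt(h,y),v=.03)
print(h,y,blocked,f())
E
python3 loop.py
```

```text
10.0 [0.5 7.7]
11.0 [0.6 7.5]
12.0 [0.7 7.1]
13.0 [1.6 7.4]
14.0 [1.  7.2]
15.0 [0.9 7.1]
16.0 [1.2 6.3]
17.0 [1.5 6.3]
18.0 [1.3 6. ]
19.0 [1.5 6.6]
20.0 [1.5 6. ]
21.0 [2.  5.8]
22.0 [2.  5.4]
23.0 [2.3 4.8]
24.0 [2.5 5. ]
25.0 [2.1 5.6]
26.0 [2.6 4.4]
27.0 [2.9 5.4]
28.0 [2.1 5.6]
29.0 [2.7 5. ]
30.0 [2.9 5.4]
31.0 [2.8 4.9]
32.0 [2.9 5.1]
33.0 [5.4 6.3]
34.0 [9.3 7.2]
h 69.5 y 34.0 [9.3 7.2] 34.83
h 68.6 y 33.5 [8.6 7.5] 35.6
h 67.7 y 34.0 [10.6  9. ] 36.65
h 66.8 y 33.5 [ 9.6 10.3] 37.42
h 65.9 y 33.0 [ 8.1 14.8] 38.2
h 65.0 y 32.5 [ 7.3 20. ] 38.98
h 64.1 y 32.0 [ 7.1 26. ] 39.75
h 63.2 y 31.5 [ 7.  32.7] 40.52
0.06320000000000002 0.031500000000000014 0.034000000000000016 (np.float64(6.6115284366421445), np.float64(33.094212671307446))
```

Resistance came only at y≈33 mm, which matches the full 26 mm of travel. The stiffening below h≈66.8 mm fits the tongue bearing on the slot's bottom edge. I'll ease off and look.

Run:
```python
from press import *
import pickle
env.movel(pt(.0690,.0315),v=.03); print(f())
env.movel(pt(.0690,.0300,.0),v=.03); print(f())
env.movel(pt(.0690,.0300,.10),v=.2); print(f())
env.reach(B([-.12,-.2,.22]).tolist(),o)
p=optics.grab_frame("top"); q=optics.grab_frame("side"); pickle.dump((p,q),open("pq4.pkl","wb"))
for n in (p,q):
  for t in ["lid_edge","bolt_knob"]: print(t,[(x["xyz"],x["confidence"]) for x in optics.place_of(n,t)])
for t,yk in ((13,.035),(26,.048)):
  P=B([.08-.135+.04*.07,yk,.052+.135*.07+.04]); print(t,P,proj(p,P),proj(q,P))
im=np.vstack([cv2.resize(n["color"][v:v+44,u:u+80],None,fx=9,fy=9,interpolation=2)[:300] for n,u,v in ((p,155,195),(q,190,215))])[:,:,::-1]
cv2.imwrite("pics/bolt2.png",im); print(monitor.read_time())
```

```text
(np.float64(-1.2946134959586746), np.float64(7.6910010636490975))
(np.float64(-0.7719124057274208), np.float64(8.001777376706892))
(np.float64(-0.26912945712450614), np.float64(-0.588166027575606))
lid_edge [([0.4618, 0.1488, 0.0745], 0.88)]
bolt_knob [([0.4938, 0.1966, 0.0988], 0.82)]
lid_edge [([0.494, 0.1973, 0.0967], 0.52)]
bolt_knob [([0.4933, 0.1919, 0.0983], 0.66)]
13 [0.49157766 0.17797157 0.10145   ] [192.19712545 213.32437013] [244.39330329 230.60417778]
26 [0.49326291 0.19086187 0.10145   ] [186.90938904 212.54197108] [240.17325419 233.31037469]
43.1583
```

View pics/bolt2.png

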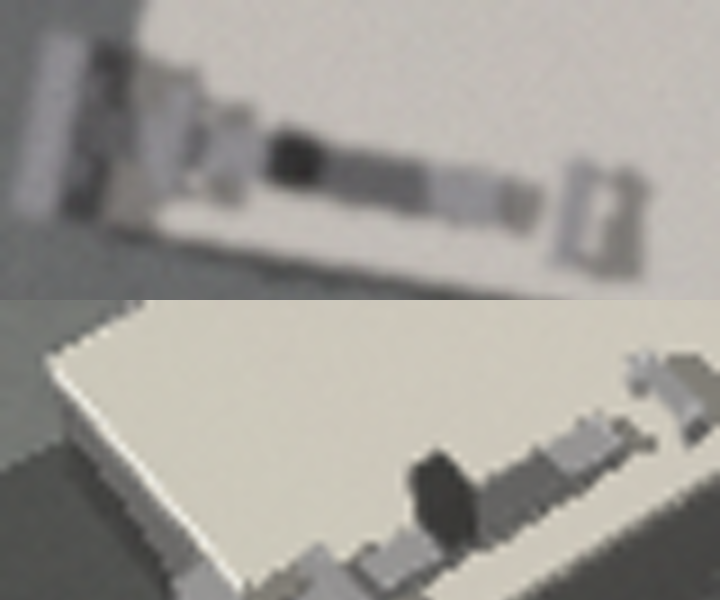

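The knob now sits close to where it should be at full travel, and the bar's −y end agrees with about 26 mm. To confirm it is hard home, I'll give one firmer push at mid-slot height and compare actual finger position with force.

Run:
```python
from press import *
import pickle
yl=lambda: float((np.array(monitor.read_eef_pos())-B([0,0,0]))@np.array([.1296,.9916,0]))*1e3
env.reach(pt(.068,.028,.05),o)
env.movel(pt(.068,.028,.0),v=.1); print(np.round(f(),1),yl())
for y in (.031,.033,.034,.035,.036,.037):
    env.movel(pt(.068,y),v=.03); w=f(3); print(y,np.round(w,1),round(yl(),2))
    if w[0]>17 or w[1]>25: break
env.movel(pt(.068,.030),v=.03)
env.movel(pt(.068,.030,.08),v=.2)
env.reach(B([-.12,-.2,.22]).tolist(),o)
p=optics.grab_frame("top"); q=optics.grab_frame("side")
p0,q0=pickle.load(open("pq3.pkl","rb")); p1,q1=pickle.load(open("pq4.pkl","rb"))
def knob(n,c,u,v,w,h):
    g=n["color"][v:v+h,u:u+w].astype(float).mean(2); m=np.clip(85-g,0,None); yy,xx=np.mgrid[v:v+h,u:u+w]
    return round((m*xx).sum()/m.sum(),2),round((m*yy).sum()/m.sum(),2)
for a,b in ((p0,q0),(p1,q1),(p,q)): print(knob(a,0,180,206,24,12),knob(b,0,232,222,26,22))
for n in (p,q): print([(x["xyz"],x["confidence"]) for x in optics.place_of(n,"bolt_knob")][:1])
cv2.imwrite("pics/f.png",np.hstack([p["color"],q["color"]])[:,:,::-1]); print(monitor.read_time())
im=np.hstack([cv2.resize(n["color"][v:v+100,u:u+100],None,fx=4,fy=4,interpolation=2) for n,u,v in ((p,150,140),(q,185,165))])[:,:,::-1]
cv2.imwrite("pics/fin.png",im)
```

```text
[1.5 4. ] 27.493283496180673
0.031 [1.4 5. ] 31.19
0.033 [4.9 6.8] 32.45
0.034 [9.1 7.8] 32.58
0.035 [14.1  8.4] 32.68
0.036 [18.7  8.7] 32.83
(np.float64(196.73), np.float64(213.53)) (np.float64(247.62), np.float64(232.16))
(np.float64(187.54), np.float64(212.54)) (np.float64(239.32), np.float64(237.27))
(np.float64(187.83), np.float64(212.61)) (np.float64(239.51), np.float64(237.06))
[([0.4921, 0.1955, 0.1013], 0.63)]
[([0.4948, 0.1931, 0.0979], 0.57)]
48.2917
```

View pics/fin.png

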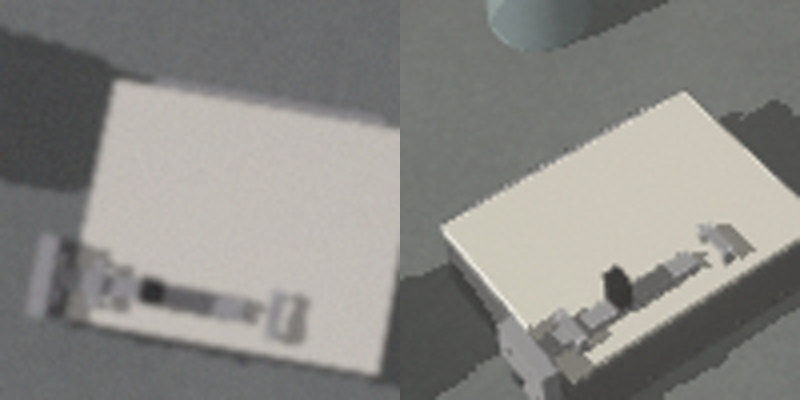

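The stop is hard: 14 N over 0.4 mm at y≈32.5. One more check is that the lid really stays lower than when ajar, by registering the lid's free edge before and after.

Run:
```python
from press import *
import pickle
_,q0=pickle.load(open("pq3.pkl","rb"))
q=optics.grab_frame("side")
def lidp(x,y,z,a): return B([.08+x*np.cos(a)+z*np.sin(a),y,.052-x*np.sin(a)+z*np.cos(a)])
for a in (.11,.1,.07,.04): print(a,np.round(proj(q,lidp(-.16,-.05,.008,a)),2))
def ecc(u,v,w,h):
    A,Bm=[cv2.cvtColor(cv2.resize(n["color"][v:v+h,u:u+w],None,fx=4,fy=4,interpolation=2),cv2.COLOR_RGB2GRAY) for n in (q0,q)]
    W=np.eye(2,3,dtype=np.float32)
    c,W=cv2.findTransformECC(A,Bm,W,cv2.MOTION_TRANSLATION); return round(c,3),W[:,2]/4
print("edge+guide",ecc(256,218,34,30)); print("front edge",ecc(244,236,26,22)); print("static hinge side",ecc(330,140,40,30))
print(monitor.read_time())
```

```text
0.11 [277.32 225.56]
0.1 [277.37 225.99]
0.07 [277.48 227.24]
0.04 [277.56 228.47]
edge+guide (0.968, array([-0.03463777,  1.8696997 ], dtype=float32))
front edge (0.979, array([0.3075024, 1.9078424], dtype=float32))
static hinge side (0.279, array([ 1.6580501, -1.0609729], dtype=float32))
48.3417
```

The lid edge stays about 5 mm lower (lid angle ≈0.065) with the robot clear, so it is bolted.

```bash
python3 -c "
from rig import hand_in; print(hand_in())"
```

```text
the job is handed in; nothing more can be done
None
```

The block lies flat, label up, in the dry box clear of the old one; the lid is shut with the bolt pushed to a hard stop (fully home by finger force, though image estimates of its 26 mm travel ranged 22–28 mm), and the job was handed in at about 48 s of the 72 s limit.

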